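# Lock the wear-test carriage with its park pin

## Task

Lock the wear-test rig's carriage with the red-headed park pin: take the pin from its blue stand, put it upright through the open pocket of the cover, and with its tip push the orange spring shutter back along the slot, feeling along the carriage underneath until the tip drops into the hidden hole. Press it fully home so that its collar sits on the cover, then let go, leaving the shutter resting against the pin. Leave the jar, the specimen tray and the screwdriver where they are.

Things in the scene. Friction and masses are not known exactly. Their poses are not given: they have to be found in the camera images.
- rig: Wear-test rig: fixed closed aluminium and grey box, 180 (x) x 320 mm (y) on a 200 x 340 mm base, black motor on its -y end (to y = -255 mm). Origin on the bench under the cover's middle, z up. The cover is 10 mm thick, its flat top at 86 mm; only screw heads 4 mm high stand on it, 78 mm from the centre line. A keyhole opening runs along y on the line x = 0.
- pocket (a point): Middle of the keyhole's open pocket, level with the cover's top, at (0, 40, 86) mm in the rig's frame; axes as the rig. The pocket is 30 mm wide (x) and runs from y = +23 to +57 mm; from there a slot 20 mm wide runs towards -y, to y = -65 mm. The carriage's top is the floor of the pocket, 21 mm below the cover's top.
- slot_end (a point): Far closed end of the slot, on its centre line, level with the cover's top, at (0, -65, 86) mm in the rig's frame.
- carriage_top (a point): Point (0, -23, 65) mm of the rig's frame, on the flat top of the steel carriage that lies under the whole keyhole and is braked (does not move). On its line x = 0 is a vertical round hole of 18 mm diameter, hidden under the shutter, its centre anywhere from rig y = +5 to -52 mm, not reported. The pin fully home has its tip 39 mm below this level and its collar on the cover.
- shutter (a joint): Orange spring shutter, 44 mm wide, 6 mm thick, under the cover, 3 mm above the carriage. Value in m: 0 shut (edge at rig y = +21 mm: it covers the slot, not the pocket), growing as it is pushed to the rig's -y, to 0.086. A spring returns it with 1.2 N (shut) to 2.2 N. The pin's tip, lowered in the pocket onto the carriage, pushes it by its edge.
- pin_head (a point): Centre of the park pin's red square head, 24 x 24 mm, 44 mm tall, faces square to this frame's x and y; z up along the pin. Below it a steel collar, 36 mm diameter, 6 mm thick (22 to 28 mm below this point), then a steel shank, 16 mm diameter, 60 mm long, foot bevelled over 3 mm to 11 mm. In all 110 mm, about 250 g. It starts upright in the stand.
- pin_tip (a point): Centre of the foot of the park pin's shank, 88 mm below pin_head along the pin; z points up along the pin.
- stand: Blue fixed stand block, 80 x 100 mm (x, y), 70 mm tall, origin at the centre of its underside. A 19 mm hole, 64 mm deep, in the middle of its top holds the park pin, whose collar rests on the top: lift it straight up by more than 60 mm.
- jar_center (a point): Centre of a specimen jar with a white lid, 60 mm diameter, 80 mm tall, standing on the bench; not to be moved.
- tray_center (a point): Centre of a grey specimen tray with three steel discs, 90 x 140 mm, 25 mm tall, on the bench; not to be moved.
- driver_grip (a point): Handle of a screwdriver lying on the bench; not to be moved.
Not all that is in view belongs to the job. There is more than one size of the part that bears pin_head; the job needs the larger.

How it is judged:
By the outcome, as a careful person would: the job done as asked, in the order asked, and still so for the second after the job is handed in, with the robot touching nothing.
It also fails if it takes over 64 s, if anything falls off the work surface, if the arm or the gripper's body presses on something with over 40 N, if the wrist force passes 120 N, or if a joint passes its speed limit or range.

## Robot

A 7-joint arm with a two-finger parallel gripper is mounted at the origin on the work surface. World frame = base frame: x ahead of the robot, y to its left, z up, the work surface at z = 0. Lengths are in m, angles in rad, forces in N, time in s.
With the tool pointing down it reaches from about 0.425 to 0.875 m from the base axis. Payload 4.7 kg.
Tool frame: the origin (TCP) lies midway between the tips of the shut fingers; the grasp point (between the pads) lies 19 mm behind it; x points along the fingers, z is the direction in which the jaws open and shut, and the axes are right-handed (so a half turn about x gives the same grasp; the last joint's range is limited). The gripper opens to 87 mm and grips with 3 to 60 N. Pads are 19 mm wide; open, the fingers measure 117 mm over their backs; the gripper's body (75 mm by 190 mm) begins 51 mm behind the grasp point.
Start: joints at [1.332, 0.321, -0.07, 1.45, 0.023, 1.371, -0.057], TCP at [0.163, -0.629, 0.223] pointing down, gripper open.
Joint ranges: [-2.86, 2.86], [-0.3, 2.09], [-1.38, 1.24], [0.06, 2.45], [-1.56, 4.7], [0.09, 2.05], [-2.69, 2.69]. Speed limits (rad/s): [2.57, 2.57, 3.14, 3.14, 3.14, 3.14, 3.14].

## Interface

Orientations are given as a rotation vector (axis times angle).
In Python, from bench import ctrl, vision, close_job gives the robot as it stands. The module is installed in compiled form; this text tells all that it offers.
- The arm moves only by the tool servo_tool, never from a script. Its argument "commands" is a list that holds one entry, the list of rows, each a list of 7 numbers: the turn, a rotation vector about the tool's x, y, z in degrees, then the shift along the tool's x, y, z in mm, then the finger opening in mm, from 0 to 87. In form: [[[wx, wy, wz, x, y, z, grip], ...]]. A call has 1 to 5 rows; each row is the pose to reach, as a shift and turn from the pose commanded when the call began, along the tool's axes at that moment; what a row does not reach only later rows make up. A row lasts 1/8 s, in which the tool goes at most 62.5 mm and 10.7 degrees, less where a joint would pass 70% of its speed; a pose out of reach is approached as far as the arm can. A call with a gripper value outside its range is refused whole. The fingers move at their own pace and stop on an object; "newtons" is the grip in N (left out, the last holds). Time passes only in rows, so rows that repeat a pose let the fingers close. It gives the time, the measured TCP pose, the force and the opening at its end, in the units of the state.
- ctrl.get_state(): the state, without advancing time (a new reading comes with each control period).
- vision.get_image(name): name is "scene" or "top"; returns the picture (420x560x3 uint8, red, green, blue); there is no depth.
- vision.camera_info(name): a dict with "fov_y" (degrees; the focal length in pixels is half the picture's height over the tangent of half this angle, whatever the lens; pixels are square), "cx", "cy" (the principal point, pixels), "pose" (4x4, takes a point from camera to world coordinates). Camera axes: x right, y down, z forward; pixel columns grow to the right and rows downward; lengths in m; the calibration is good to about 2 mm. A picture is of the moment at which its call begins. camera_info takes no time and is no camera call.
- close_job(): hands the job in, once; it reports no verdict.
The state is a dict: "time": time; "joint_positions": joint angles; "qd": joint speeds; "joint_torque": joint torques, N m; "position": TCP position; "tool_rot": TCP orientation; "ft_force": force on the tool from outside, world axes, zero at the start; "torque": the same for the moment, N m; "grip_width": opening from 0.0 (shut) to 1.0 (fully open).
Only numpy, scipy, OpenCV 4.12 (cv2) and the standard library are available. Lean on these libraries where they do the work, as an engineer would, in place of code of your own. Each camera call takes 0.05 s, during which the arm holds its last target. There are 200 camera calls.

## Working session

There is one attempt and no reset: what is moved stays moved. The work goes in short steps, Python scripts to look and compute and a tool call to move; the robot and the scene stay as the last step left them, time stands still between calls to the robot, and variables do not carry over. Pictures are saved under pics/ and viewed, about 8 in all and at most 12, crops included, and the job is handed in when it is done.

Besides the shell and the picture viewer there is one more tool, called after "Request:" in YAML: its name, and indented under it one key for each argument. servo_tool: Moves the arm, as the interface text tells. Its arguments: {"type":"object","properties":{"commands":{"type":"array"},"newtons":{"type":"number"}},"required":["commands"]}

```bash
mkdir -p pics
python3 - <<'E'
from bench import ctrl, vision
import cv2,numpy as np
np.set_printoptions(precision=4,suppress=True)
for n in("scene","top"):
    cv2.imwrite(f"pics/{n}0.png",vision.get_image(n)[:,:,::-1]); print(n,vision.camera_info(n))
print(ctrl.get_state())
E
```

```text
scene {'fov_y': 46.3834805433684, 'cx': 279.95184485510913, 'cy': 206.9349215689497, 'pose': array([[-0.7826,  0.3607, -0.5073,  1.1854],
       [ 0.6224,  0.4647, -0.6298,  0.8647],
       [ 0.0086, -0.8087, -0.5882,  0.7391],
       [ 0.    ,  0.    ,  0.    ,  1.    ]])}
top {'fov_y': 53.65139255756918, 'cx': 280.75169369943626, 'cy': 211.21580575191788, 'pose': array([[ 0.0076, -0.9966,  0.0819,  0.5255],
       [-0.9999, -0.0088, -0.0138,  0.1601],
       [ 0.0144, -0.0817, -0.9965,  0.9935],
       [ 0.    ,  0.    ,  0.    ,  1.    ]])}
{'time': 0.1, 'joint_positions': array([ 1.3321,  0.3218, -0.0701,  1.4515,  0.0226,  1.3708, -0.0569]), 'qd': array([-0.0006, -0.0017,  0.0009, -0.0026,  0.0006,  0.0012, -0.0001]), 'joint_torque': array([  0.    , -49.2571,  -0.4057, -31.3401,  -0.0642,   0.0395,
         0.0001]), 'position': array([ 0.1624, -0.6289,  0.2216]), 'tool_rot': array([ 1.022 ,  1.3197, -1.0203]), 'ft_force': array([-0.6602,  0.4166, -0.3132]), 'torque': array([0.0384, 0.0298, 0.0165]), 'grip_width': 0.9984140663106251}
```

View pics/scene0.png

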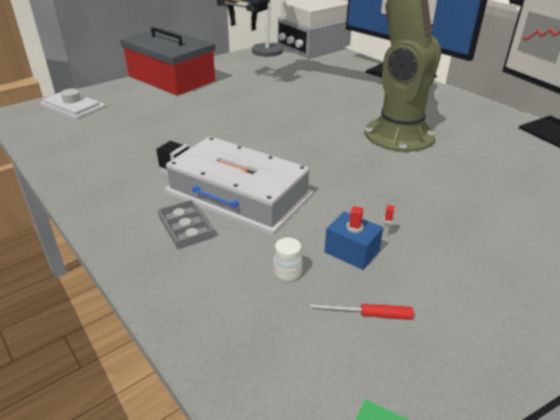

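View pics/top0.png

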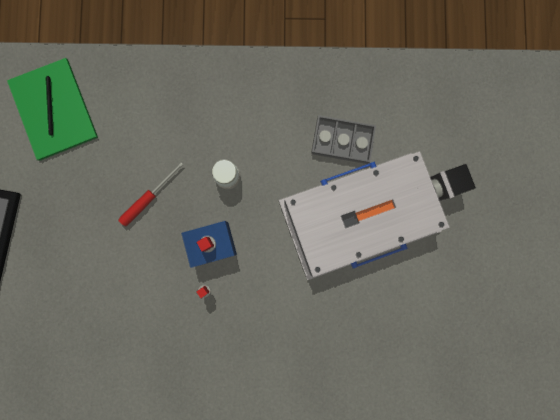

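Candidates for the pin: the red head on the blue stand (top 206,244), the small red pin beside it (top 203,291), and the screwdriver handle (top 137,208). I choose the one in the stand and will check it in a close crop.

```bash
cat > h.py <<'E'
import numpy as np,cv2
from bench import ctrl,vision
np.set_printoptions(precision=4,suppress=True)
def K(n):
    i=vision.camera_info(n); return 210/np.tan(np.radians(i["fov_y"]/2)),i["cx"],i["cy"],i["pose"]
def ray(n,u,v,z):
    f,cx,cy,P=K(n); d=P[:3,:3]@[(u-cx)/f,(v-cy)/f,1]; o=P[:3,3]
    return (o+d*(z-o[2])/d[2])
def proj(n,p):
    f,cx,cy,P=K(n); c=P[:3,:3].T@(np.array(p)-P[:3,3]); return np.array([cx+f*c[0]/c[2],cy+f*c[1]/c[2]])
def crop(n,x,y,w,h,s,name):
    im=vision.get_image(n)[:,:,::-1]; cv2.imwrite(name,cv2.resize(im[y:y+h,x:x+w],None,fx=s,fy=s,interpolation=cv2.INTER_CUBIC))
E
python3 - <<'E'
from h import *
t=cv2.imread("pics/top0.png");s=cv2.imread("pics/scene0.png")
R=lambda im,x,y,w,h,k:cv2.resize(im[y:y+h,x:x+w],(w*k,h*k),interpolation=cv2.INTER_CUBIC)
a=R(t,170,215,80,100,5);b=R(s,315,190,100,80,5)
c=np.zeros((500,910,3),np.uint8);c[:,:400]=a;c[:400,410:]=b
cv2.imwrite("pics/pins.png",cv2.resize(c,(800,440)))
cv2.imwrite("pics/rig.png",R(t,270,140,200,145,4))
E
```

```text
(no output)
```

View pics/pins.png

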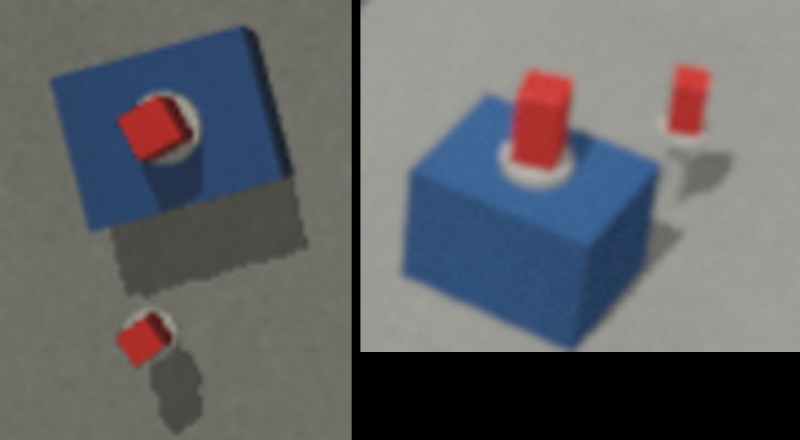

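View pics/rig.png

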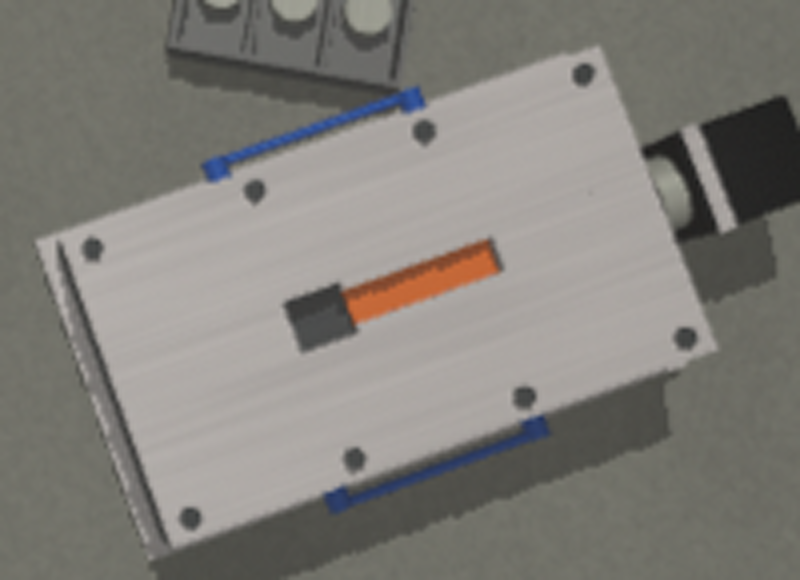

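Run:
```python
from h import *
P=lambda l,z:np.array([ray("top",270+(x-1.5)/4,140+(y-1.5)/4,z) for x,y in l])
A=P([(93,249),(255,190),(424,131),(584,74)],.089);B=P([(190,517),(354,459),(524,397),(685,338)],.089)
d=(A[0]-A[3]+B[0]-B[3])[:2]; yaw=np.arctan2(-d[0],d[1]); c=np.vstack([A,B]).mean(0)[:2]
ex=np.array([np.cos(yaw),np.sin(yaw)]);ey=np.array([-ex[1],ex[0]])
print("yaw",np.degrees(yaw),"c",c)
tr=lambda X:np.c_[(X[:,:2]-c)@ex,(X[:,:2]-c)@ey]*1e3
print(tr(A),tr(B)); print(tr(P([(284,302),(301,352),(492,238),(502,271),(340,283),(357,334)],.086)))
print("pocket",c+.04*ey,"end",c-.065*ey)
t=cv2.imread("pics/top0.png").astype(int)
b,g,r=t[...,0],t[...,1],t[...,2]
m=((r>170)&(g<90)).astype(np.uint8);m[:, :180]=0;m[265:]=0
n=m.sum();q=np.argwhere(m)[:,::-1].astype(np.float32);rc=cv2.minAreaRect(q);print(n,rc,q.mean(0))
h=ray("top",*q.mean(0),.07+.006+.044);print("headtop",h)
bx=np.array([ray("top",u,v,.12)[:2] for u,v in cv2.boxPoints(rc)]);print(bx,np.degrees(np.arctan2(*(np.roll(bx,-1,0)-bx).T[::-1])))
# stand top yaw/centre
m=((b>90)&(r<70)&(b>g*1.3)).astype(np.uint8);m[:215]=0;m[275:]=0;m[:,:170]=0;m[:,250:]=0
q=np.argwhere(m)[:,::-1].astype(np.float32);rc=cv2.minAreaRect(q);print(rc)
bx=np.array([ray("top",u,v,.07)[:2] for u,v in cv2.boxPoints(rc)]);print(bx,bx.mean(0),np.degrees(np.arctan2(*(np.roll(bx,-1,0)-bx).T[::-1])),np.linalg.norm(np.roll(bx,-1,0)-bx,axis=1))
# tcp view
from scipy.spatial.transform import Rotation as R
s=ctrl.get_state();print(R.from_rotvec(s["tool_rot"]).as_matrix())
# scene check
s=cv2.imread("pics/scene0.png").astype(int);m=((s[...,2]>140)&(s[...,1]<90));m[:195]=0;m[235:]=0;m[:,:335]=0;m[:,372:]=0
q=np.argwhere(m)[:,::-1];print("scene head",q.mean(0),q.min(0),q.max(0),"pred",proj("scene",[h[0],h[1],.098]))
```

```text
yaw 20.128157034596835 c [ 0.5977 -0.0413]
[[  77.4019  144.7021]
 [  78.1735   49.6495]
 [  77.6535  -49.8915]
 [  77.7561 -145.1812]] [[ -77.3049  144.6818]
 [ -78.0817   49.964 ]
 [ -77.9393  -49.4437]
 [ -77.6591 -144.4809]]
[[ 14.9391  55.5694]
 [-13.9364  56.338 ]
 [  9.4873 -65.0745]
 [ -9.446  -63.743 ]
 [ 14.3908  22.8645]
 [-15.0387  23.903 ]]
pocket [ 0.584  -0.0037] end [ 0.6201 -0.1023]
82 ((203.41175842285156, 243.35293579101562), (8.917926788330078, 8.917926788330078), 59.03623962402344) [203.5    243.3537]
headtop [0.5284 0.3092 0.12  ]
[[0.5315 0.3222]
 [0.5412 0.3064]
 [0.5253 0.2965]
 [0.5156 0.3122]] [ -58.3429 -147.9922  121.5896   32.0835]
((207.28842163085938, 243.92047119140625), (35.70096969604492, 45.07496643066406), 74.57783508300781)
[[0.5517 0.3683]
 [0.5791 0.2728]
 [0.5031 0.2504]
 [0.4762 0.3455]] [0.5275 0.3093] [ -74.0027 -163.5982  105.8215   16.8622] [0.0994 0.0792 0.0988 0.0789]
[[-0.0005  0.9682  0.2502]
 [ 0.0016  0.2502 -0.9682]
 [-1.     -0.0001 -0.0017]]
scene head [355.5491 216.8839] [349 207] [362 227] pred [355.2517 217.7201]
```

The choice is confirmed: the larger red pin is in the stand at about (0.528, 0.309), with its head turned about 32°. The rig fit agrees to about 1 mm: yaw 20.1°, pocket (0.584, -0.004), slot end (0.620, -0.102). I start moving round at constant height.

Request:
servo_tool:
  commands:
    - [[0, 0, 0, 0, 290, -68, 87], [0, 0, 0, 0, 290, -68, 87], [0, 0, 0, 0, 290, -68, 87], [0, 0, 0, 0, 290, -68, 87], [0, 0, 0, 0, 290, -68, 87]]
  newtons: 50

```text
time: 0.72
position: [0.4289, -0.4886, 0.2221]
tool_rot: [1.02, 1.32, -1.018]
ft_force: [0.5, -0.8, 0.2]
grip_width: 1.002
```

```bash
cat >> h.py <<'E'
from scipy.spatial.transform import Rotation as Rot
def to(x,y,z,jaw=None,s=None):
    """shift/turn in tool axes from the measured pose to TCP x,y,z (m), tool down, jaw angle deg"""
    s=s or ctrl.get_state(); R=Rot.from_rotvec(s["tool_rot"]).as_matrix()
    sh=R.T@(np.array([x,y,z])-s["position"])*1e3
    out="shift %s"%sh.round(1)
    if jaw is not None:
        zj=np.array([np.cos(np.radians(jaw)),np.sin(np.radians(jaw)),0]);xd=np.array([0,0,-1.])
        T=np.c_[xd,np.cross(zj,xd),zj]; out+=" turn %s"%np.degrees(Rot.from_matrix(R.T@T).as_rotvec()).round(2)
    print("t%.2f"%s["time"],s["position"],"q",s["joint_positions"].round(2),"F",s["ft_force"].round(1),"M",s["torque"].round(2),"g",round(s["grip_width"]*87,1),out)
E
python3 -c "
from h import *
to(.603,-.243,.223,-58)"
```

```text
t0.72 [ 0.4289 -0.4886  0.2221] q [ 0.98  0.33 -0.22  1.45  0.07  1.37 -0.56] F [ 0.5 -0.8  0.2] M [-0.06  0.01  0.02] g 87.1 shift [  -0.6  230.4 -193.7] turn [-17.37  -0.05  -0.04]
```

Request:
servo_tool:
  commands:
    - [[-4, 0, 0, 0, 46, -39, 87], [-8, 0, 0, 0, 92, -78, 87], [-12, 0, 0, 0, 138, -117, 87], [-15, 0, 0, 0, 184, -156, 87], [-17.4, 0, 0, 0, 230, -194, 87]]

```text
time: 1.35
position: [0.6011, -0.244, 0.2222]
tool_rot: [0.789, 1.423, -0.79]
ft_force: [0.6, -0.9, 1.0]
grip_width: 1.001
```

```bash
python3 -c "
from h import *
to(.640,.04,.200,-58)"
```

```text
t1.35 [ 0.6011 -0.244   0.2222] q [ 0.66  0.35 -0.4   1.44  0.14  1.38 -0.76] F [ 0.6 -0.9  1. ] M [-0.1  -0.05 -0.03] g 87.1 shift [  22.1  183.3 -220.4] turn [-0.04 -0.02  0.03]
```

Request:
servo_tool:
  commands:
    - [[0, 0, 0, 0, 40, -46, 87], [0, 0, 0, 0, 80, -92, 87], [0, 0, 0, 0, 120, -138, 87], [0, 0, 0, 0, 160, -184, 87], [0, 0, 0, 0, 183, -220, 87]]

```text
time: 1.98
position: [0.6394, 0.0417, 0.222]
tool_rot: [0.789, 1.425, -0.787]
ft_force: [0.3, 0.3, -0.6]
grip_width: 1.0
```

```bash
python3 -c "
from h import *
to(.528,.309,.17,-58)"
```

```text
t1.98 [0.6394 0.0417 0.222 ] q [ 0.31  0.35 -0.53  1.46  0.18  1.38 -1.24] F [ 0.3  0.3 -0.6] M [-0.02 -0.03 -0.02] g 87.0 shift [  52.4   47.5 -285.6] turn [ 0.07 -0.08 -0.  ]
```

Request:
servo_tool:
  commands:
    - [[0, 0, 0, 0, 9, -60, 87], [0, 0, 0, 10, 19, -118, 87], [0, 0, 0, 20, 29, -176, 87], [0, 0, 0, 35, 39, -232, 87], [0, 0, 0, 50, 47, -286, 87]]

```text
time: 2.6
position: [0.5274, 0.307, 0.1718]
tool_rot: [0.79, 1.422, -0.79]
ft_force: [1.7, 0.0, -0.7]
grip_width: 1.0
```

```bash
python3 -c "
from h import *
to(.528,.309,.083,-58)
t=vision.get_image('top')[215:285,160:250,::-1];s=vision.get_image('scene')[150:250,300:420,::-1]
c=np.zeros((400,800,3),np.uint8);c[:280,:360]=cv2.resize(t,(360,280),interpolation=2);c[:350,370:790]=cv2.resize(s,(420,350),interpolation=2)
cv2.imwrite('pics/above.png',c)"
```

```text
t2.60 [0.5274 0.307  0.1718] q [-0.03  0.34 -0.67  1.6   0.21  1.28 -1.74] F [ 1.7  0.  -0.7] M [ 0.02 -0.01 -0.01] g 87.0 shift [88.8  1.5 -1.4] turn [-0.11  0.01  0.01]
```

View pics/above.png

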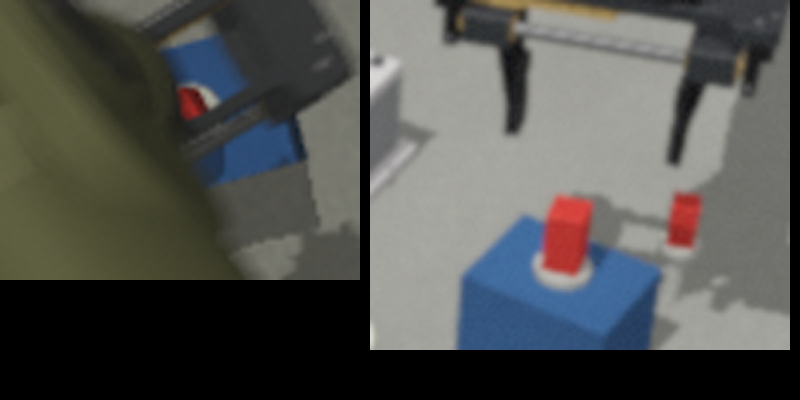

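The open fingers straddle the head from above (tips near scene pixels 341,187 and 387,196), with the pin below at 356,217. I'll descend and close.

Request:
servo_tool:
  commands:
    - [[0, 0, 0, 40, 1.5, -1, 87], [0, 0, 0, 70, 1.5, -1, 87], [0, 0, 0, 88, 1.5, -1, 87], [0, 0, 0, 88, 1.5, -1, 87], [0, 0, 0, 88, 1.5, -1, 15]]
  newtons: 30

```text
time: 3.32
position: [0.5301, 0.3076, 0.0857]
tool_rot: [0.792, 1.421, -0.789]
ft_force: [0.1, -0.2, 0.4]
grip_width: 0.949
```

Request:
servo_tool:
  commands:
    - [[0, 0, 0, 0, 0, 0, 15], [0, 0, 0, 0, 0, 0, 15], [0, 0, 0, 0, 0, 0, 15], [0, 0, 0, 0, 0, 0, 15], [0, 0, 0, 0, 0, 0, 15]]
  newtons: 58

```text
time: 3.95
position: [0.5292, 0.3071, 0.0845]
tool_rot: [0.79, 1.422, -0.79]
ft_force: [0.2, 0.4, 0.1]
grip_width: 0.398
```

```bash
python3 -c "
from h import *
to(.528,.309,.20,-58)"
```

```text
t3.95 [0.5292 0.3071 0.0845] q [-0.05  0.42 -0.64  1.69  0.27  1.12 -1.78] F [0.2 0.4 0.1] M [ 0.03 -0.02  0.05] g 34.6 shift [-115.5   -0.1   -2.2] turn [-0.11  0.    0.01]
```

Request:
servo_tool:
  commands:
    - [[0, 0, 0, 0, 0, 0, 15], [0, 0, 0, 0, 0, 0, 15], [0, 0, 0, 0, 0, 0, 15], [0, 0, 0, 0, 0, 0, 15]]

```text
time: 4.45
position: [0.5286, 0.3081, 0.0846]
tool_rot: [0.79, 1.424, -0.789]
ft_force: [-2.8, 3.7, 0.9]
grip_width: 0.273
```

Request:
servo_tool:
  commands:
    - [[0, 0, 0, -10, 0, 0, 15], [0, 0, 0, -30, 0, 0, 15], [0, 0, 0, -60, 0, 0, 15], [0, 0, 0, -95, 0, 0, 15], [0, 0, 0, -105, 0, 0, 15]]

```text
time: 5.08
position: [0.5314, 0.3064, 0.1927]
tool_rot: [0.793, 1.417, -0.789]
ft_force: [0.1, 0.2, -2.8]
grip_width: 0.27
```

```bash
python3 -c "
from h import *
to(.600,.15,.19,-58)
s=vision.get_image('scene')[110:260,270:430,::-1]
cv2.imwrite('pics/lift.png',cv2.resize(s,None,fx=4,fy=4,interpolation=2))"
```

```text
t5.08 [0.5314 0.3064 0.1927] q [-0.02  0.32 -0.67  1.57  0.21  1.31 -1.74] F [ 0.1  0.2 -2.8] M [-0.05 -0.01  0.  ] g 23.5 shift [  3.1 -24.1 169.1] turn [-0.21  0.16 -0.25]
```

View pics/lift.png

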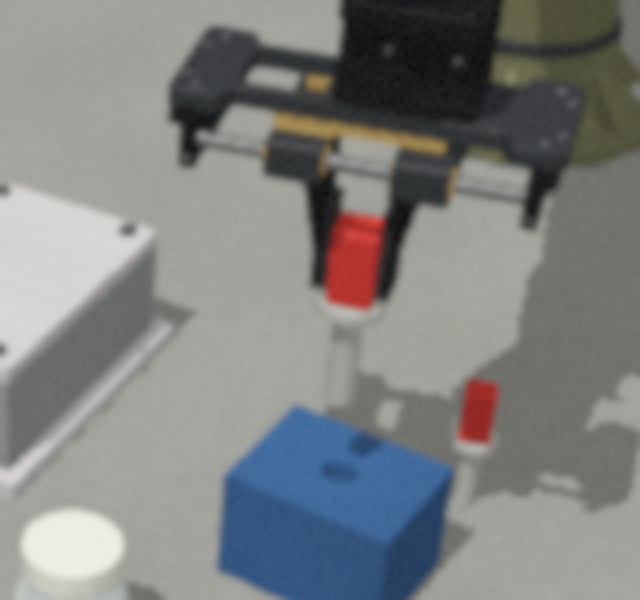

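Pin held upright, tip about 75 mm below the TCP, and it is clear of the stand. Next, carry it to the pocket.

```bash
python3 -c "
from h import *
to(.584,-.004,.195,-58)"
```

```text
t5.12 [0.5311 0.3065 0.1926] q [-0.02  0.32 -0.67  1.57  0.21  1.31 -1.74] F [-0.  -0.2 -2. ] M [-0.01 -0.03 -0.  ] g 23.7 shift [  -2.2 -118.7  291.8] turn [-0.2   0.14 -0.23]
```

Request:
servo_tool:
  commands:
    - [[0, 0, 0, -2, -18, 45, 15], [0, 0, 0, -2, -41, 101, 15], [0, 0, 0, -2, -64, 157, 15], [0, 0, 0, -2, -87, 213, 15], [0, 0, 0, -2, -103, 252, 15]]

```text
time: 5.75
position: [0.5743, 0.0336, 0.19]
tool_rot: [0.791, 1.422, -0.796]
ft_force: [-0.1, 0.2, -2.7]
grip_width: 0.274
```

Request:
servo_tool:
  commands:
    - [[0, 0, 0, 0, -10, 25, 15], [0, 0, 0, 0, -16, 40, 15], [0, 0, 0, 0, -16, 40, 15], [0, 0, 0, 0, -16, 40, 15]]

```text
time: 6.25
position: [0.5821, -0.0017, 0.1913]
tool_rot: [0.789, 1.424, -0.788]
ft_force: [0.5, 0.4, -2.3]
grip_width: 0.27
```

```bash
python3 -c "
from h import *
to(.584,-.0037,.165,-58)
s=vision.get_image('scene')[90:220,160:320,::-1]
cv2.imwrite('pics/pock.png',cv2.resize(s,None,fx=4,fy=4,interpolation=2))
p=np.array([.584,-.0037,.086]);print((proj('scene',p)-[160,90])*4)"
```

```text
t6.25 [ 0.5821 -0.0017  0.1913] q [ 0.4   0.23 -0.51  1.65  0.12  1.29 -1.14] F [ 0.5  0.4 -2.3] M [-0.05 -0.    0.07] g 23.5 shift [26.3  0.5  2.7] turn [ 0.02 -0.06 -0.  ]
[360.1306 321.3365]
```

View pics/pock.png

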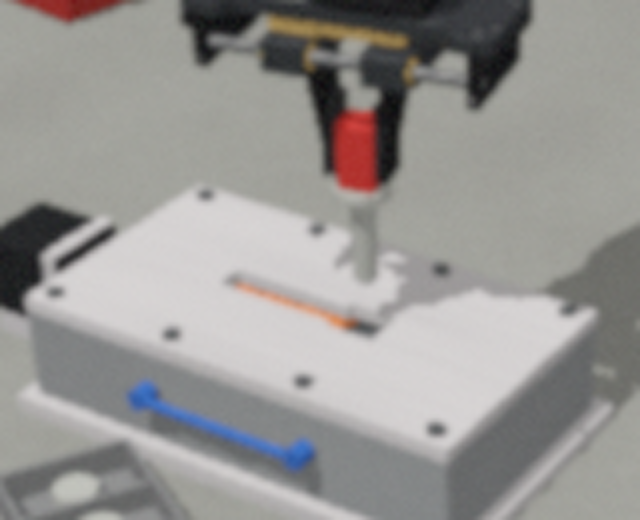

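```bash
python3 -c "
from h import *
p=ctrl.get_state()['position']
for dz in (-.0746,-.0086,.0134,.0354): print(dz,(proj('scene',p+[0,0,dz])-[160,90])*4+1.5)
print((proj('scene',p+[.01,0,-.0746])-proj('scene',p+[0,0,-.0746]))*4,(proj('scene',p+[0,.01,-.0746])-proj('scene',p+[0,0,-.0746]))*4)
im=cv2.imread('pics/pock.png').astype(int)
for y in (205,220,240,260,275):
  print(y, im[y,330:400:5].mean(1).astype(int))
"
```

```text
-0.0746 [364.6904 281.0334]
-0.0086 [361.7943 186.0619]
0.0134 [360.7861 152.9993]
0.0354 [359.7553 119.1946]
[-13.143    5.0443] [9.4679 6.543 ]
205 [156 156 157 156 151 149 149 144 139 140 146 151 157 158]
220 [161 160 159 157 141 125 121 127 126 140 155 160 161 160]
240 [209 209 210 206 181 157 154 145 135 136 151 158 160 161]
260 [205 183 160 158 161 159 154 147 137 147 177 188 192 193]
275 [207 207 208 209 198 175 158 150 142 159 194 208 205 186]
```

Request:
servo_tool:
  commands:
    - [[0, 0, 0, 0, 0.5, 2.5, 15], [0, 0, 0, 15, 0.5, 2.5, 15], [0, 0, 0, 28, 0.5, 2.5, 15], [0, 0, 0, 38, 0.5, 2.5, 15], [0, 0, 0, 43, 0.5, 2.5, 15]]

```text
time: 6.92
position: [0.5836, -0.0055, 0.1472]
tool_rot: [0.79, 1.424, -0.791]
ft_force: [-0.2, -0.3, -1.8]
grip_width: 0.269
```

```bash
python3 -c "
from h import *
to(.584,-.0037,.1396,-58)"
```

```text
t6.92 [ 0.5836 -0.0055  0.1472] q [ 0.4   0.27 -0.51  1.7   0.14  1.21 -1.16] F [-0.2 -0.3 -1.8] M [-0.04  0.03  0.03] g 23.4 shift [ 7.6  1.3 -1.3] turn [-0.12 -0.06  0.08]
```

Request:
servo_tool:
  commands:
    - [[0, 0, 0, 2, 0, 0, 15], [0, 0, 0, 4, 0, 0, 15], [0, 0, 0, 5.5, 0, 0, 15], [0, 0, 0, 6.5, 0, 0, 15], [0, 0, 0, 6.5, 0, 0, 15]]

```text
time: 7.55
position: [0.5842, -0.0056, 0.142]
tool_rot: [0.79, 1.422, -0.79]
ft_force: [-0.5, 0.7, -1.3]
grip_width: 0.269
```

Request:
servo_tool:
  commands:
    - [[0, 0, 0, 0.5, 0, 0, 15], [0, 0, 0, 1, 0, 0, 15], [0, 0, 0, 1, 0, 0, 15]]

```text
time: 7.92
position: [0.5841, -0.0055, 0.141]
tool_rot: [0.79, 1.422, -0.79]
ft_force: [-0.5, -0.3, -2.8]
grip_width: 0.272
```

Request:
servo_tool:
  commands:
    - [[0, 0, 0, 0.5, 0, 0, 15], [0, 0, 0, 1, 0, 0, 15], [0, 0, 0, 1, 0, 0, 15]]

```text
time: 8.3
position: [0.5841, -0.0055, 0.1399]
tool_rot: [0.79, 1.423, -0.79]
ft_force: [-0.5, -0.2, -2.0]
grip_width: 0.269
```

Request:
servo_tool:
  commands:
    - [[0, 0, 0, 0.5, 0, 0, 15], [0, 0, 0, 1, 0, 0, 15], [0, 0, 0, 1, 0, 0, 15]]

```text
time: 8.68
position: [0.5843, -0.0055, 0.1395]
tool_rot: [0.79, 1.422, -0.79]
ft_force: [-0.2, 0.1, 1.4]
grip_width: 0.272
```

Request:
servo_tool:
  commands:
    - [[0, 0, 0, 0.5, 0, 0, 15], [0, 0, 0, 1, 0, 0, 15], [0, 0, 0, 1, 0, 0, 15]]

```text
time: 9.05
position: [0.5845, -0.0054, 0.1394]
tool_rot: [0.79, 1.421, -0.79]
ft_force: [-2.4, -0.7, 7.0]
grip_width: 0.271
```

Contact at TCP z = 0.1395, as predicted (carriage top). I'll ease off a little and slide toward rig -y.

Request:
servo_tool:
  commands:
    - [[0, 0, 0, -0.3, -0.8, 3.9, 15], [0, 0, 0, -0.3, -1.6, 7.8, 15], [0, 0, 0, -0.3, -2.5, 11.7, 15], [0, 0, 0, -0.3, -3.3, 15.7, 15], [0, 0, 0, -0.3, -4.1, 19.6, 15]]

```text
time: 9.68
position: [0.5911, -0.0199, 0.1394]
tool_rot: [0.793, 1.426, -0.785]
ft_force: [-2.1, 6.4, 6.4]
grip_width: 0.272
```

```bash
cat >> h.py <<'E'
c=np.array([.5977,-.0413]);ey=np.array([-np.sin(np.radians(20.13)),np.cos(np.radians(20.13))]);ex=np.array([ey[1],-ey[0]])
def rig():
    s=ctrl.get_state();d=s["position"][:2]-c;F=s["ft_force"]
    print("rig x %.2f y %.2f z %.2f"%(d@ex*1e3,d@ey*1e3,s["position"][2]*1e3),"Fx %.1f Fy %.1f Fz %.1f"%(F[:2]@ex,F[:2]@ey,F[2]),s["torque"].round(2))
def rto(x,y,z,jaw=-58): p=c+ex*x/1e3+ey*y/1e3; to(p[0],p[1],z/1e3,jaw)
E
python3 -c "
from h import *
rig();rto(0,9,139.4)"
```

```text
rig x 1.12 y 22.35 z 139.39 Fx 0.2 Fy 6.8 Fz 6.4 [1.86 0.87 0.  ]
t9.68 [ 0.5911 -0.0199  0.1394] q [ 0.41  0.29 -0.5   1.69  0.14  1.19 -1.13] F [-2.1  6.4  6.4] M [1.86 0.87 0.  ] g 23.7 shift [-0.1 -3.8 12.8] turn [ 0.02 -0.26 -0.17]
```

Request:
servo_tool:
  commands:
    - [[0, 0, 0, 0, -0.7, 2, 15], [0, 0, 0, 0, -1.3, 4, 15], [0, 0, 0, 0, -1.7, 6, 15], [0, 0, 0, 0, -1.7, 6, 15]]

```text
time: 10.18
position: [0.5932, -0.0262, 0.1394]
tool_rot: [0.793, 1.425, -0.785]
ft_force: [-2.6, 5.8, 5.4]
grip_width: 0.271
```

```bash
python3 -c "
from h import *
rig();rto(0,9,139.4)"
```

```text
rig x 0.99 y 15.73 z 139.41 Fx -0.4 Fy 6.3 Fz 5.4 [1.69 0.59 0.05]
t10.18 [ 0.5932 -0.0262  0.1394] q [ 0.42  0.29 -0.49  1.69  0.14  1.19 -1.12] F [-2.6  5.8  5.4] M [1.69 0.59 0.05] g 23.5 shift [-0.  -2.4  6.4] turn [ 0.01 -0.21 -0.2 ]
```

Request:
servo_tool:
  commands:
    - [[0, 0, 0, 0, -0.7, 1.2, 15], [0, 0, 0, 0, -1.0, 2.4, 15], [0, 0, 0, 0, -1.3, 3.6, 15], [0, 0, 0, 0, -1.3, 3.6, 15]]

```text
time: 10.68
position: [0.5943, -0.0299, 0.1394]
tool_rot: [0.793, 1.424, -0.784]
ft_force: [-2.1, 5.5, 4.0]
grip_width: 0.268
```

```bash
python3 -c "
from h import *
rig()"
```

```text
rig x 0.77 y 11.91 z 139.43 Fx -0.1 Fy 5.8 Fz 4.0 [ 1.74  0.36 -0.01]
```

Request:
servo_tool:
  commands:
    - [[0, 0, 0, 0, -0.3, 1.3, 15], [0, 0, 0, 0, -0.6, 2.6, 15], [0, 0, 0, 0, -0.8, 3.9, 15], [0, 0, 0, 0, -0.8, 3.9, 15]]

```text
time: 11.18
position: [0.5957, -0.0335, 0.1394]
tool_rot: [0.793, 1.424, -0.784]
ft_force: [0.3, 6.1, 5.0]
grip_width: 0.269
```

```bash
python3 -c "
from h import *
rig()"
```

```text
rig x 0.81 y 7.98 z 139.43 Fx 2.3 Fy 5.6 Fz 5.0 [1.77 0.37 0.01]
```

Request:
servo_tool:
  commands:
    - [[0, 0, 0, 0.1, -0.3, 1.3, 15], [0, 0, 0, 0.2, -0.6, 2.6, 15], [0, 0, 0, 0.2, -0.8, 3.9, 15], [0, 0, 0, 0.2, -0.8, 3.9, 15]]

```text
time: 11.68
position: [0.597, -0.0369, 0.1394]
tool_rot: [0.793, 1.424, -0.784]
ft_force: [-1.4, 5.6, 6.3]
grip_width: 0.27
```

```bash
python3 -c "
from h import *
rig()"
```

```text
rig x 0.85 y 4.36 z 139.42 Fx 0.6 Fy 5.7 Fz 6.3 [1.84 0.55 0.02]
```

Request:
servo_tool:
  commands:
    - [[0, 0, 0, 0, -0.3, 1.3, 15], [0, 0, 0, 0, -0.6, 2.6, 15], [0, 0, 0, 0, -0.8, 3.9, 15], [0, 0, 0, 0, -0.8, 3.9, 15]]

```text
time: 12.18
position: [0.5983, -0.0406, 0.1394]
tool_rot: [0.793, 1.425, -0.784]
ft_force: [-1.5, 4.8, 5.9]
grip_width: 0.275
```

```bash
python3 -c "
from h import *
rig()"
```

```text
rig x 0.85 y 0.44 z 139.40 Fx 0.2 Fy 5.0 Fz 5.9 [1.87 0.53 0.03]
```

Request:
servo_tool:
  commands:
    - [[0, 0, 0, 0, -0.6, 1.3, 15], [0, 0, 0, 0, -0.9, 2.6, 15], [0, 0, 0, 0, -1.2, 3.9, 15], [0, 0, 0, 0, -1.2, 3.9, 15]]

```text
time: 12.68
position: [0.5997, -0.0446, 0.1394]
tool_rot: [0.793, 1.424, -0.784]
ft_force: [-1.3, 7.0, 3.8]
grip_width: 0.27
```

Request:
servo_tool:
  commands:
    - [[0, 0, 0, 0, -0.3, 1.3, 15], [0, 0, 0, 0, -0.6, 2.6, 15], [0, 0, 0, 0, -0.8, 3.9, 15], [0, 0, 0, 0, -0.8, 3.9, 15]]

```text
time: 13.18
position: [0.601, -0.0483, 0.1394]
tool_rot: [0.793, 1.424, -0.784]
ft_force: [-1.8, 6.5, 5.4]
grip_width: 0.272
```

```bash
python3 -c "
from h import *
rig()"
```

```text
rig x 0.74 y -7.69 z 139.43 Fx 0.6 Fy 6.7 Fz 5.4 [ 1.87  0.4  -0.01]
```

Request:
servo_tool:
  commands:
    - [[0, 0, 0, 0.1, -0.3, 1.3, 15], [0, 0, 0, 0.1, -0.6, 2.6, 15], [0, 0, 0, 0.1, -0.8, 3.9, 15], [0, 0, 0, 0.1, -0.8, 3.9, 15]]

```text
time: 13.68
position: [0.6024, -0.0518, 0.1394]
tool_rot: [0.793, 1.424, -0.784]
ft_force: [-2.3, 6.5, 6.7]
grip_width: 0.27
```

Request:
servo_tool:
  commands:
    - [[0, 0, 0, 0, -0.3, 1.3, 15], [0, 0, 0, 0, -0.6, 2.6, 15], [0, 0, 0, 0, -0.8, 3.9, 15], [0, 0, 0, 0, -0.8, 3.9, 15]]

```text
time: 14.18
position: [0.6038, -0.0554, 0.1394]
tool_rot: [0.793, 1.424, -0.783]
ft_force: [-3.5, 6.8, 5.8]
grip_width: 0.27
```

```bash
python3 -c "
from h import *
rig()"
```

```text
rig x 0.83 y -15.33 z 139.45 Fx -1.0 Fy 7.6 Fz 5.8 [1.93 0.47 0.04]
```

Request:
servo_tool:
  commands:
    - [[0, 0, 0, 0, -0.5, 1.3, 15], [0, 0, 0, 0, -0.8, 2.6, 15], [0, 0, 0, 0, -1.0, 3.9, 15], [0, 0, 0, 0, -1.0, 3.9, 15]]

```text
time: 14.68
position: [0.6051, -0.0593, 0.1394]
tool_rot: [0.793, 1.424, -0.783]
ft_force: [-1.0, 6.9, 6.8]
grip_width: 0.27
```

Request:
servo_tool:
  commands:
    - [[0, 0, 0, 0.1, -0.3, 1.3, 15], [0, 0, 0, 0.1, -0.6, 2.6, 15], [0, 0, 0, 0.1, -0.8, 3.9, 15], [0, 0, 0, 0.1, -0.8, 3.9, 15]]

```text
time: 15.18
position: [0.6064, -0.0628, 0.1394]
tool_rot: [0.793, 1.424, -0.783]
ft_force: [-1.3, 6.9, 6.6]
grip_width: 0.275
```

```bash
python3 -c "
from h import *
rig()"
```

```text
rig x 0.79 y -23.23 z 139.43 Fx 1.2 Fy 7.0 Fz 6.6 [2.   0.53 0.07]
```

Request:
servo_tool:
  commands:
    - [[0, 0, 0, 0, -0.3, 1.3, 15], [0, 0, 0, 0, -0.6, 2.6, 15], [0, 0, 0, 0, -0.8, 3.9, 15], [0, 0, 0, 0, -0.8, 3.9, 15]]

```text
time: 15.68
position: [0.6078, -0.0665, 0.1394]
tool_rot: [0.793, 1.425, -0.783]
ft_force: [-1.7, 6.1, 7.0]
grip_width: 0.271
```

```bash
python3 -c "
from h import *
rig()"
```

```text
rig x 0.78 y -27.09 z 139.43 Fx 0.5 Fy 6.3 Fz 7.0 [2.13 0.54 0.01]
```

Request:
servo_tool:
  commands:
    - [[0, 0, 0, 0, -0.3, 1.3, 15], [0, 0, 0, 0, -0.6, 2.6, 15], [0, 0, 0, 0, -0.8, 3.9, 15], [0, 0, 0, 0, -0.8, 3.9, 15]]

```text
time: 16.18
position: [0.6091, -0.0702, 0.1394]
tool_rot: [0.793, 1.425, -0.783]
ft_force: [-0.8, 6.7, 6.4]
grip_width: 0.272
```

```bash
python3 -c "
from h import *
rig()
s=vision.get_image('scene')[90:220,160:320,::-1]
cv2.imwrite('pics/slide.png',cv2.resize(s,None,fx=4,fy=4,interpolation=2))"
```

```text
rig x 0.79 y -31.04 z 139.43 Fx 1.5 Fy 6.6 Fz 6.4 [ 2.13  0.54 -0.  ]
```

View pics/slide.png

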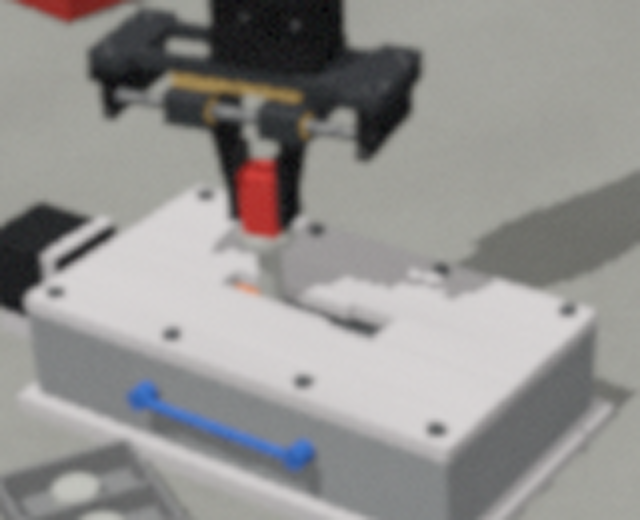

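The pin stands upright in the slot (crop 270,270) with the orange shutter pushed back ahead of it (245,288). No drop yet, so I continue.

Request:
servo_tool:
  commands:
    - [[0, 0, 0, 0, -0.3, 1.3, 15], [0, 0, 0, 0, -0.6, 2.6, 15], [0, 0, 0, 0, -0.8, 3.9, 15], [0, 0, 0, 0, -0.8, 3.9, 15]]

```text
time: 16.73
position: [0.6105, -0.0739, 0.1394]
tool_rot: [0.793, 1.425, -0.783]
ft_force: [-1.2, 7.0, 6.4]
grip_width: 0.269
```

Request:
servo_tool:
  commands:
    - [[0, 0, 0, 0, -0.3, 1.3, 15], [0, 0, 0, 0, -0.6, 2.6, 15], [0, 0, 0, 0, -0.8, 3.9, 15], [0, 0, 0, 0, -0.8, 3.9, 15]]

```text
time: 17.23
position: [0.612, -0.0779, 0.1394]
tool_rot: [0.793, 1.424, -0.783]
ft_force: [-2.6, 6.6, 6.5]
grip_width: 0.273
```

```bash
python3 -c "
from h import *
rig()"
```

```text
rig x 0.80 y -39.23 z 139.39 Fx -0.2 Fy 7.2 Fz 6.5 [ 2.01  0.5  -0.  ]
```

Request:
servo_tool:
  commands:
    - [[0, 0, 0, 0, -0.3, 1.3, 15], [0, 0, 0, 0, -0.6, 2.6, 15], [0, 0, 0, 0, -0.8, 3.9, 15], [0, 0, 0, 0, -0.8, 3.9, 15]]

```text
time: 17.73
position: [0.6133, -0.0818, 0.1393]
tool_rot: [0.793, 1.424, -0.784]
ft_force: [-1.7, 6.4, 5.1]
grip_width: 0.272
```

```bash
python3 -c "
from h import *
rig()"
```

```text
rig x 0.73 y -43.44 z 139.27 Fx 0.6 Fy 6.6 Fz 5.1 [1.96 0.47 0.  ]
```

Request:
servo_tool:
  commands:
    - [[0, 0, 0, 0, -0.2, 1, 15], [0, 0, 0, 0, -0.4, 2, 15], [0, 0, 0, 0, -0.4, 2, 15]]

```text
time: 18.1
position: [0.6138, -0.0862, 0.1381]
tool_rot: [0.791, 1.423, -0.787]
ft_force: [0.5, 2.9, -1.5]
grip_width: 0.269
```

```bash
python3 -c "
from h import *
rig()"
```

```text
rig x -0.35 y -47.64 z 138.14 Fx 1.5 Fy 2.6 Fz -1.5 [ 0.69 -0.13 -0.05]
```

The tip has dropped: z is 1.3 mm lower and the contact force is gone at rig y ≈ -47.6. Next, press down gently.

Request:
servo_tool:
  commands:
    - [[0, 0, 0, 1, 0, 0, 15], [0, 0, 0, 2, 0, 0, 15], [0, 0, 0, 2, 0, 0, 15]]

```text
time: 18.48
position: [0.6132, -0.0883, 0.1357]
tool_rot: [0.791, 1.423, -0.79]
ft_force: [0.6, 3.6, -2.4]
grip_width: 0.272
```

```bash
python3 -c "
from h import *
rig()"
```

```text
rig x -1.62 y -49.48 z 135.67 Fx 1.8 Fy 3.2 Fz -2.4 [ 0.9  -0.32 -0.06]
```

Request:
servo_tool:
  commands:
    - [[0, 0, 0, 0, 0.9, 0.2, 15], [0, 0, 0, 2, 0.9, 0.2, 15], [0, 0, 0, 4, 0.9, 0.2, 15], [0, 0, 0, 4, 0.9, 0.2, 15]]

```text
time: 18.98
position: [0.6138, -0.0884, 0.1315]
tool_rot: [0.79, 1.423, -0.791]
ft_force: [-0.9, 2.5, -2.5]
grip_width: 0.274
```

```bash
python3 -c "
from h import *
rig()"
```

```text
rig x -1.07 y -49.77 z 131.52 Fx 0.0 Fy 2.7 Fz -2.5 [ 0.7  -0.08 -0.  ]
```

Request:
servo_tool:
  commands:
    - [[0, 0, 0, 3, 0, 0, 15], [0, 0, 0, 6, 0, 0, 15], [0, 0, 0, 9, 0, 0, 15], [0, 0, 0, 12, 0, 0, 15], [0, 0, 0, 12, 0, 0, 15]]

```text
time: 19.6
position: [0.6138, -0.0882, 0.1193]
tool_rot: [0.79, 1.423, -0.79]
ft_force: [-0.5, 3.1, -3.4]
grip_width: 0.27
```

```bash
python3 -c "
from h import *
rig()"
```

```text
rig x -1.04 y -49.54 z 119.34 Fx 0.6 Fy 3.1 Fz -3.4 [ 0.64 -0.08  0.04]
```

Request:
servo_tool:
  commands:
    - [[0, 0, 0, 4, 0, 0, 15], [0, 0, 0, 8, 0, 0, 15], [0, 0, 0, 12, 0, 0, 15], [0, 0, 0, 16, 0, 0, 15], [0, 0, 0, 17, 0, 0, 15]]

```text
time: 20.23
position: [0.6138, -0.0882, 0.1025]
tool_rot: [0.79, 1.423, -0.79]
ft_force: [-1.3, 2.6, 0.2]
grip_width: 0.27
```

Request:
servo_tool:
  commands:
    - [[0, 0, 0, 1, 0, 0, 15], [0, 0, 0, 2, 0, 0, 15], [0, 0, 0, 2, 0, 0, 15]]

```text
time: 20.6
position: [0.614, -0.0883, 0.1009]
tool_rot: [0.79, 1.422, -0.79]
ft_force: [-1.1, 2.0, -1.7]
grip_width: 0.272
```

```bash
python3 -c "
from h import *
rig()"
```

```text
rig x -0.86 y -49.75 z 100.86 Fx -0.3 Fy 2.3 Fz -1.7 [ 0.57 -0.02  0.05]
```

Request:
servo_tool:
  commands:
    - [[0, 0, 0, 0.5, 0, 0, 15], [0, 0, 0, 1, 0, 0, 15], [0, 0, 0, 1.5, 0, 0, 15], [0, 0, 0, 2, 0, 0, 15], [0, 0, 0, 2, 0, 0, 15]]

```text
time: 21.22
position: [0.6141, -0.0883, 0.1005]
tool_rot: [0.79, 1.422, -0.791]
ft_force: [-4.1, 3.2, 7.2]
grip_width: 0.27
```

```bash
python3 -c "
from h import *
rig()
s=vision.get_image('scene')[90:220,160:320,::-1]
cv2.imwrite('pics/home.png',cv2.resize(s,None,fx=4,fy=4,interpolation=2))"
```

```text
rig x -0.80 y -49.76 z 100.48 Fx -2.7 Fy 4.4 Fz 7.2 [ 0.55  0.93 -0.01]
```

View pics/home.png

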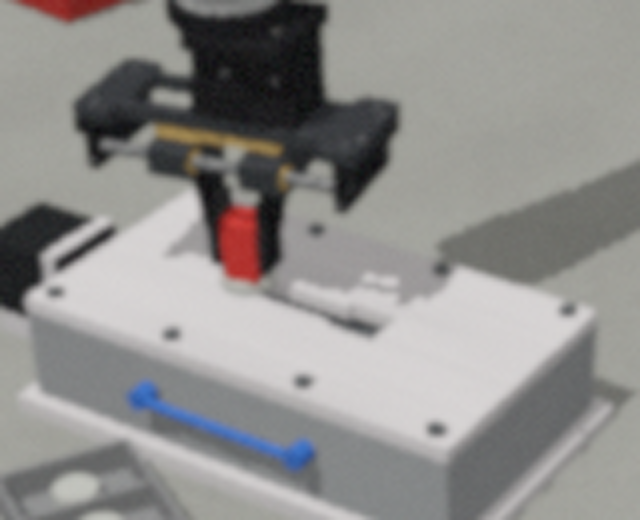

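The collar sits on the cover (crop 245,285) and the arm stopped at z = 0.1005 (0.1006 predicted) with a contact load. Now release, then lift straight up.

Request:
servo_tool:
  commands:
    - [[0, 0, 0, -1, 0, 0, 15], [0, 0, 0, -1, 0, 0, 40], [0, 0, 0, -1, 0, 0, 60], [0, 0, 0, -1, 0, 0, 60], [0, 0, 0, -1, 0, 0, 60]]

```text
time: 21.9
position: [0.614, -0.0887, 0.0997]
tool_rot: [0.79, 1.422, -0.791]
ft_force: [0.5, 0.4, 0.1]
grip_width: 0.631
```

Request:
servo_tool:
  commands:
    - [[0, 0, 0, 0, 0, 0, 60], [0, 0, 0, 0, 0, 0, 60], [0, 0, 0, 0, 0, 0, 60]]

```text
time: 22.28
position: [0.614, -0.0882, 0.0999]
tool_rot: [0.79, 1.422, -0.79]
ft_force: [0.4, 0.1, -0.4]
grip_width: 0.69
```

Request:
servo_tool:
  commands:
    - [[0, 0, 0, -10, 0, 0, 60], [0, 0, 0, -35, 0, 0, 60], [0, 0, 0, -70, 0, 0, 60], [0, 0, 0, -105, 0, 0, 60], [0, 0, 0, -125, 0, 0, 60]]

```text
time: 22.9
position: [0.6149, -0.0882, 0.2278]
tool_rot: [0.791, 1.419, -0.789]
ft_force: [0.5, -0.1, -0.5]
grip_width: 0.692
```

Request:
servo_tool:
  commands:
    - [[0, 0, 0, 0, -20, 40, 60], [0, 0, 0, 0, -45, 80, 60], [0, 0, 0, 0, -70, 130, 60], [0, 0, 0, 0, -90, 180, 60], [0, 0, 0, 0, -100, 220, 60]]

```text
time: 23.52
position: [0.6444, -0.3313, 0.2246]
tool_rot: [0.791, 1.422, -0.794]
ft_force: [0.3, -0.7, 0.7]
grip_width: 0.688
```

Request:
servo_tool:
  commands:
    - [[0, 0, 0, 0, 0, 0, 60], [0, 0, 0, 0, 0, 0, 60], [0, 0, 0, 0, 0, 0, 60]]

```text
time: 23.9
position: [0.6457, -0.3257, 0.2253]
tool_rot: [0.789, 1.423, -0.788]
ft_force: [0.7, -0.4, -0.2]
grip_width: 0.69
```

```bash
python3 -c "
from h import *
rig()
t=vision.get_image('top')[140:285,270:470,::-1];s=vision.get_image('scene')[120:270,150:320,::-1]
cv2.imwrite('pics/fin.png',np.hstack([cv2.resize(t,(400,290),interpolation=2),cv2.resize(s,(330,290),interpolation=2)]))
p=np.r_[c-.0498*ey,.136];print('head px top',proj('top',p),(proj('top',p)-[270,140])*2,'scene',(proj('scene',p)-[150,120])*1.94+[400,0])
im=vision.get_image('top').astype(int);m=(im[...,0]>150)&(im[...,1]<80)&(im[...,2]<80);m[:,:270]=0;q=np.argwhere(m)[:,::-1];print(len(q),q.mean(0),ray('top',*q.mean(0),.136))"
```

```text
rig x -52.83 y -283.56 z 225.25 Fx 0.5 Fy -0.6 Fz -0.2 [-0.01 -0.08 -0.05]
head px top [394.2317 203.1848] [248.4634 126.3697] scene [536.196  45.748]
107 [393.3178 203.7009] [ 0.6137 -0.0861  0.136 ]
```

View pics/fin.png

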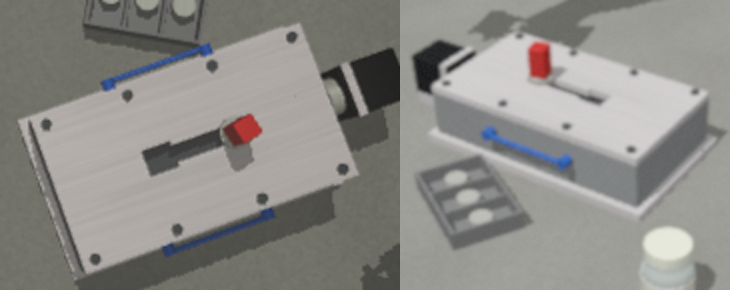

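The pin stands upright with its collar on the cover, the slot behind it is open, and the shutter is held back. The tray and jar look undisturbed, so I hand in.

```bash
python3 -c "
from bench import close_job
print(close_job())"
```

```text
the job is handed in; nothing more can be done
None
```

The carriage is locked: the park pin is fully home, and the job was handed in at about 24 s.

- **What I did:** I took the larger red pin from the blue stand and lowered it through the pocket until it touched the carriage. I then slid it along the slot, pushing the shutter back, until the tip dropped at about rig y = -48 mm. I pressed it home, let go, and moved the arm clear.
- **Home check:** the arm stopped at a TCP height of 100.5 mm, against 100.6 mm predicted for the collar on the cover, with a contact load of about 9 N.
- **Last pictures:** the pin stands upright with its collar on the cover, and the slot behind it is open. The head is within 2–3 mm of where I expected it. The tray and jar look undisturbed.
- **Not seen directly:** I inferred that the shutter is resting against the pin, because the pin hides that part of the slot. I did not recheck the screwdriver, but the arm's path stayed well away from it.

No check failed.

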